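Free the ratchet pawl and let down the bottle lift

TASK

Let down the small bottle lift: draw the release rod out of its sleeve, lay it down and take it again so that its thin end is free, then put that end through the slot in the lift's guard and flick the tail of the ratchet pawl upward until the pawl is well clear of the rack, with the rod and never with the fingers. Then bring the carriage slowly all the way down. Finish with the pawl still thrown clear and the rod lying flat in the middle of the white tray, and do not knock over or shift the jar, bottle and carton standing about.

Things in the scene. Friction and masses are not known exactly. Their poses are not given: they have to be found in the camera images.
- rod_center (a point): Loose release rod, 210 mm long: square black handle 80 mm long, 30 x 30 mm, then a coaxial square steel shank 130 mm long, 12 x 12 mm. Point: mid-length, on the axis. x axis: along the rod to the shank's tip (tip +105, shank from -25, handle -105 to -25 mm; balance point about -45). 0.13 kg. It rests on the handle's flat, axis 15 mm above what it lies on, shank clear of the surface.
- sleeve_mouth (a point): Fixed steel sleeve on the bench (square tube 146 long, 52 wide, 53 mm high; inside 38 wide, 40 high, floor 8 mm up; shut at back and top) keeping the rod: handle inside, 75 mm of shank out. Point: centre of the open mouth, 23 mm above the bench, level with the rod's axis. x axis: level, out of the mouth, the way the rod is drawn; its handle comes clear after about 140 mm.
- tray_floor (a point): Fixed shallow white plastic tray for the rod, outside 270 x 140 mm, walls 4 mm thick and 22 mm high. Point: centre of its inner floor, 4 mm above the bench; its x axis runs along its 270 mm length.
- lift: Fixed bottle lift on a 183 x 280 mm base plate; origin: under the plate. x: away from its front, z up. At y below 0: carriage with jerrycan, mast behind it (338 mm high, x = 62 to 102, y = -115 to -25). At y = 0 to 130: the pawl's guard, 280 mm high, steel front plate at x = -45 mm (4 mm thick), clear plastic sides and back, open on top.
- slot (a point): Upright slot in the guard's steel front plate, 25 mm wide, 155 to 250 mm above the bench; only the rod's shank fits through. Point: slot's centre on the plate's front face, 202.5 mm up. Axes: x into the guard, square to the plate; y left; z up.
- pawl_tail (a point): Steel ratchet pawl in the guard. Its straight tail, 75 mm long, 10 thick, juts level to the left from the pivot, crossing behind the slot 68 to 92 mm past the plate's front face. Point: on its underside, 42 mm from the pivot, 80 mm straight behind the slot's middle, 195 mm up at first; moves with it. To lift it from below, push the shank's tip some 100 mm past the plate.
- pawl (a joint): Pawl's angle (rad) about a level pivot parallel to the slot's x, 42 mm right of the slot and 200 mm up: 0 engaged, tail level; grows as the tail is lifted; stop at 0.9. The nose leaves the rack at 0.15; thrown clear from 0.4 (tail 20 mm up at the slot). Stiff pivot (about 1.5 N at the slot): it stays where left.
- carriage (a joint): Carriage's height (m) above its lowest position: about 0.1 at first, 0 when fully down on its stop. 0.75 kg with its strapped-on black jerrycan; stiff slide (12 N friction), it stays where left. Pushing it down takes about 5 N with the pawl clear; with the pawl engaged it is blocked within 9 mm.
- load_grip (a point): Grip point of the carriage's handle bar, a level grey bar jutting out along this point's -x, 22 mm wide, 18 high; 35 mm of it lies beyond this point, 55 mm between it and the carriage. 155 to 161 mm above the bench at first, 55 mm when down. The jerrycan begins 91 mm behind it and rises 105 mm above it. Axes as the slot's.
- jar: Bystander: round black jar, 76 mm across, 58 mm high, loose; origin at the centre of its underside.
- bottle: Bystander: black bottle with a white cap, 60 mm across, 120 mm high, loose; origin at the centre of its underside.
- carton: Bystander: cardboard carton 70 x 90 x 60 mm high, loose; origin at the centre of its underside.
There are look-alikes about, which are no part of the job. Leave any green look-alike of the part that bears rod_center alone.

How it is judged:
By the outcome, as a careful person would: the job done as asked, in the order asked, and still so for the second after the job is handed in, with the robot touching nothing.
It also fails if it takes over 72 s, if anything falls off the work surface, if the arm or the gripper's body presses on something with over 40 N, if the wrist force passes 120 N, or if a joint passes its speed limit or range.

ROBOT

A 6-joint arm with a two-finger parallel gripper is mounted at the origin on the work surface. World frame = base frame: x ahead of the robot, y to its left, z up, the work surface at z = 0. Lengths are in mm, angles in rad, forces in N, time in s.
With the tool pointing down it reaches from about 300 to 750 mm from the base axis. Payload 8.5 kg.
Tool frame: the origin (TCP) lies at the very end of the fingers, on their centre line; the grasp point (between the pads) lies 19 mm behind it; y points along the fingers, x is the direction in which the jaws open and shut, and the axes are right-handed (so a half turn about y gives the same grasp; the last joint's range is limited). The gripper opens to 88 mm and grips with 3 to 60 N. Pads are 18 mm wide; open, the fingers measure 123 mm over their backs; the gripper's body (75 mm by 187 mm) begins 45 mm behind the grasp point.
Start: joints at [0.941, 0.381, 1.297, -0, 1.464, -0.215], TCP at [221.643, 503.343, 238.748] pointing down, gripper open.
Joint ranges: [-3.11, 3.11], [-0.89, 2.33], [0.22, 2.48], [-1.42, 4.56], [0.17, 2.85], [-2.88, 2.88]. Speed limits (rad/s): [2.39, 2.39, 3.14, 3.14, 3.14, 3.14].

INTERFACE

Orientations are given as a unit quaternion [w, x, y, z].
In Python, from workcell import sensors, optics, ticket gives the robot as it stands.
- The arm moves only by the tool jog_arm, never from a script. Its argument "rows" is a list of rows, each an object of numbers: "rx", "ry", "rz": the turn, a rotation vector about the tool's x, y, z in degrees; "dx", "dy", "dz": the shift along the tool's x, y, z in m; "grip": the opening, from -1 (shut) to 1 (fully open). In form: [{"rx": .., "ry": .., "rz": .., "dx": .., "dy": .., "dz": .., "grip": ..}, ...]. A call has 1 to 10 rows; each row is the pose to reach, as a shift and turn from the pose commanded when the call began, along the tool's axes at that moment; what a row does not reach only later rows make up. A row lasts 1/12 s, in which the tool goes at most 41.7 mm and 7.16 degrees, less where a joint would pass 70% of its speed; a pose out of reach is approached as far as the arm can. A call with a gripper value outside its range is refused whole. The fingers move at their own pace and stop on an object; "force" is the grip in N (left out, the last holds). Time passes only in rows, so rows that repeat a pose let the fingers close. It gives the time, the measured TCP pose, the force and the opening at its end, in the units of the state.
- sensors.read_state(): the state, without advancing time (a new reading comes with each control period).
- optics.camera(name): name is "side" or "top"; returns the picture (400x640x3 uint8, blue, green, red); there is no depth.
- optics.camera_model(name): a dict with "intrinsics" (3x3 intrinsics, pixels), "k1" (the pictures are not rectified: a ray, as slopes to the right and down, at radius r is drawn at 1 + k1 r^2 times it, then the intrinsics apply), "rvec" (rotation vector, rad) and "tvec" (3), from world to camera coordinates, as OpenCV has them. Camera axes: x right, y down, z forward; pixel columns grow to the right and rows downward; lengths in mm; the calibration is good to about 2 mm. A picture is of the moment at which its call begins. camera_model takes no time and is no camera call.
- ticket.hand_in(): hands the job in, once; it reports no verdict.
The state is a dict: "t": time; "qpos": joint angles; "qd": joint speeds; "tau": joint torques, N m; "ee_pos": TCP position; "ee_rot": TCP orientation; "contact_force": force on the tool from outside, world axes, zero at the start; "moment": the same for the moment, N m; "gripper_width": opening from 0.0 (shut) to 1.0 (fully open).
Only numpy, scipy, OpenCV 4.12 (cv2) and the standard library are available. Lean on these libraries where they do the work, as an engineer would, in place of code of your own. Each camera call takes 0.05 s, during which the arm holds its last target. There are 200 camera calls.

## Working session

There is one attempt and no reset: what is moved stays moved. The work goes in short steps, Python scripts to look and compute and a tool call to move; the robot and the scene stay as the last step left them, time stands still between calls to the robot, and variables do not carry over. Pictures are saved under pics/ and viewed, about 8 in all and at most 12, crops included, and the job is handed in when it is done.

Besides the shell and the picture viewer there is one more tool, called after "Call:" by a JSON object that holds its "method" and its "body". jog_arm: Moves the arm, as the interface text tells. Its arguments: {"type":"object","properties":{"rows":{"type":"array","items":{"type":"object","properties":{"rx":{"type":"number"},"ry":{"type":"number"},"rz":{"type":"number"},"dx":{"type":"number"},"dy":{"type":"number"},"dz":{"type":"number"},"grip":{"type":"number"}}}},"force":{"type":"number"}},"required":["rows"]}

```bash
ls; mkdir -p pics; python3 - <<'E'
from workcell import sensors, optics
import cv2
for n in("side","top"):
    im=optics.camera(n); cv2.imwrite(f"pics/{n}0.png",im); print(n,optics.camera_model(n))
print(sensors.read_state())
E
```

```text
pics
side {'intrinsics': array([[433.84833603,   0.        , 317.6244722 ],
       [  0.        , 433.84833603, 189.84305681],
       [  0.        ,   0.        ,   1.        ]]), 'k1': -0.009635097101683069, 'rvec': array([ 1.91634724, -1.13083203,  0.6026248 ]), 'tvec': array([-155.38248108,  435.20460158,  835.31982223])}
top {'intrinsics': array([[433.65911957,   0.        , 322.0885894 ],
       [  0.        , 433.65911957, 199.0762989 ],
       [  0.        ,   0.        ,   1.        ]]), 'k1': -0.05261846950941579, 'rvec': array([ 2.15552574, -2.17752103,  0.07978021]), 'tvec': array([ 175.40346213,  566.3690043 , 1553.39745418])}
{'t': 0.1, 'qpos': array([ 9.40713424e-01,  3.81102448e-01,  1.29814295e+00, -1.15320613e-05,
        1.46358002e+00, -2.15283644e-01]), 'qd': array([-0.00076814, -0.00248129, -0.00227293, -0.00095053, -0.00022608,
        0.00022228]), 'tau': array([ 3.99918499e-03, -4.38647568e+01, -2.24909896e+01,  7.15060160e-02,
        3.41865630e-02, -8.43680368e-05]), 'ee_pos': array([221.50311207, 503.15854082, 238.22773532]), 'ee_rot': array([-0.59208403,  0.5924009 ,  0.3859211 , -0.38673321]), 'contact_force': array([-0.15373642, -0.51943412, -0.53200735]), 'moment': array([-0.02732087,  0.03708925, -0.04277278]), 'gripper_width': 0.9993763979069178}
```

View pics/side0.png

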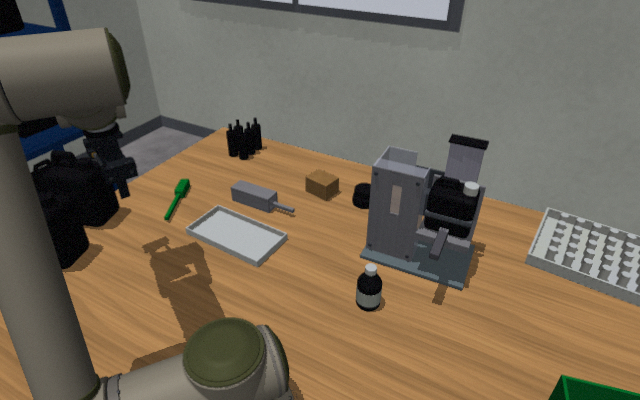

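View pics/top0.png

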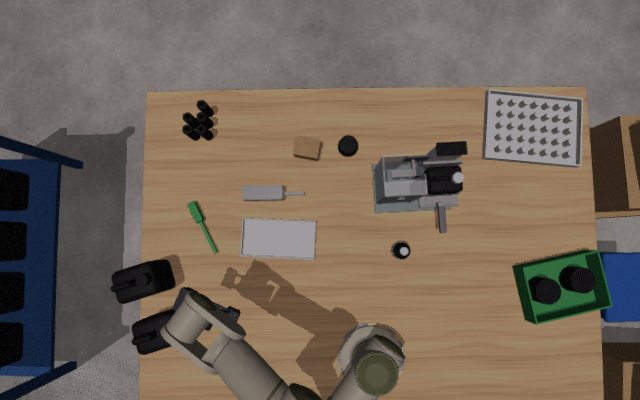

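The scene is visible in both pictures. Side: sleeve with the rod's shank at (285,208), tray (237,234), lift slot (394,200). Top: sleeve (263,193), tray (279,239), lift (415,185). The green tool at (180,195) side is the look-alike to leave alone. I'll enlarge crops to confirm this and pick points.

```bash
cat > h.py <<'E'
import numpy as np, cv2
from workcell import sensors, optics
from scipy.spatial.transform import Rotation as R
CM={n:optics.camera_model(n) for n in("side","top")}
def ray(n,px):
    m=CM[n];K=m["intrinsics"];d=np.array([m["k1"],0,0,0,0.])
    u=cv2.undistortPoints(np.array([[px]],float),K,d)[0,0]
    Rm=cv2.Rodrigues(m["rvec"])[0]; return -Rm.T@m["tvec"],Rm.T@np.array([u[0],u[1],1.])
def on(n,px,z):
    o,v=ray(n,px); return (o+v*(z-o[2])/v[2]).round(1)
def tri(ps,pt):
    (a,u),(b,v)=ray("side",ps),ray("top",pt)
    s=np.linalg.lstsq(np.c_[u,-v],b-a,rcond=None)[0]; p,q=a+s[0]*u,b+s[1]*v
    return ((p+q)/2).round(1),round(np.linalg.norm(p-q),1)
def proj(n,P):
    m=CM[n]; return cv2.projectPoints(np.array(P,float).reshape(-1,1,3),m["rvec"],m["tvec"],m["intrinsics"],np.array([m["k1"],0,0,0,0.]))[0][:,0].round(1)
def crop(im,x,y,w,h,k): return cv2.resize(im[y:y+h,x:x+w],None,fx=k,fy=k,interpolation=cv2.INTER_CUBIC)
def tool():
    s=sensors.read_state();return s,R.from_quat(np.roll(s["ee_rot"],-1)).as_matrix()
E
python3 - <<'E'
from h import *
s=cv2.imread("pics/side0.png");t=cv2.imread("pics/top0.png")
a=np.vstack([crop(t,235,130,160,60,5),crop(t,235,180,160,50,5)]) 
cv2.imwrite("pics/c1.png",np.vstack([crop(t,235,175,100,50,8)[:, :800],np.zeros((0,800,3),np.uint8)]))
L=crop(t,365,135,110,105,5); S=crop(s,360,130,130,155,3)
c=np.zeros((600,800,3),np.uint8)
c[:300,:500]=crop(t,235,175,100,60,5); c[:300,500:800]=crop(t,365,140,100,100,3)[:, :]
c[300:600,:500]=crop(s,185,165,125,75,4); c[300:600,500:760]=crop(s,360,130,130,150,2)
cv2.imwrite("pics/c1.png",c)
cv2.imwrite("pics/c2.png",np.hstack([crop(t,365,135,100,150,4),crop(s,360,130,100,150,4)]))
E
```

```text
(no output)
```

View pics/c1.png

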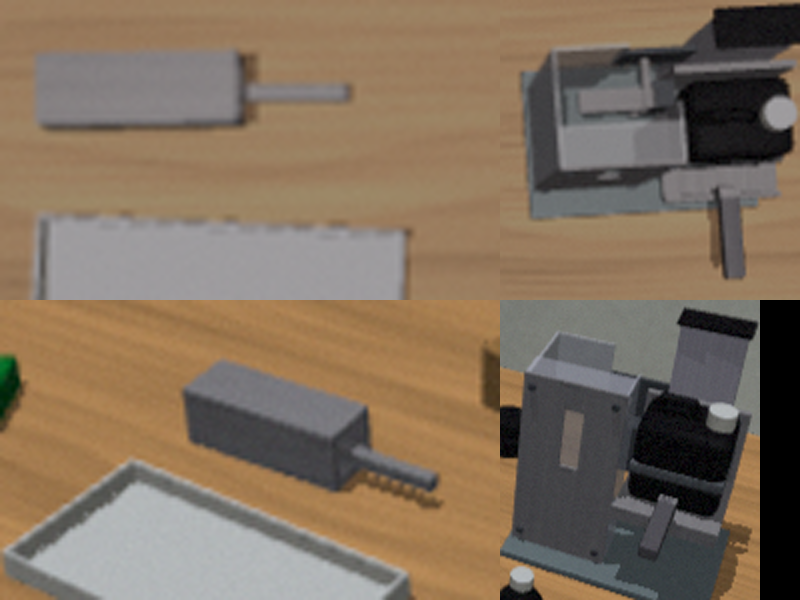

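View pics/c2.png

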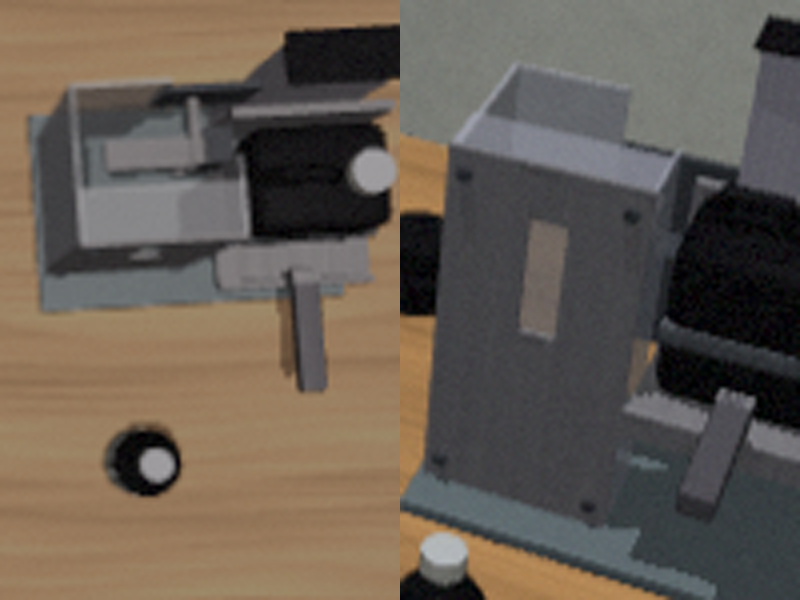

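Side and top crops confirm it: the grey sleeve with a steel shank out of its mouth towards -y is the rod to take (top tip about (304.5,193)), and the green tool is the look-alike. The guard has a slot (side about (396,200)), and the handle bar ends at top (443,232).

```bash
python3 - <<'E'
from h import *
T1=lambda x,y:((x+.5)/5-.5+235,(y+.5)/5-.5+175)
S1=lambda x,y:((x+.5)/4-.5+185,(y-300+.5)/4-.5+165)
T2=lambda x,y:((x+.5)/4-.5+365,(y+.5)/4-.5+135)
S2=lambda x,y:((x-400+.5)/4-.5+360,(y+.5)/4-.5+130)
print("sleeve top",*[on("top",T1(*p),53) for p in[(37,53),(240,53),(240,122),(37,122)]])
print("sleeve side",*[on("side",S1(*p),53) for p in[(222,360),(369,407),(333,435),(184,390)]], on("side",S1(335,489),0))
print("shank",on("top",T1(250,92),29),on("top",T1(349,92),29),"side tip",on("side",S1(437,478),29))
print("guardtop",*[on("top",T2(*p),280) for p in[(80,245),(247,237),(70,88)]], *[on("side",S2(*p),280) for p in[(451,143),(660,192),(518,65)]])
print("tri",tri(S2(451,143),T2(80,245)),tri(S2(660,192),T2(247,237)))
print("base",*[on("top",T2(*p),8) for p in[(43,310),(343,292),(30,115)]])
print("slot z250/155",*[on("side",S2(*p),250) for p in[(530,219),(568,225)]],*[on("side",S2(*p),155) for p in[(520,332),(555,340)]])
print("bar",*[on("top",T2(*p),167) for p in[(312,388),(303,270)]],on("side",S2(699,495),167),on("side",S2(735,395),167))
s,t=cv2.imread("pics/side0.png"),cv2.imread("pics/top0.png")
# tray
hsv=cv2.cvtColor(t,cv2.COLOR_BGR2HSV); m=((hsv[...,1]<40)&(hsv[...,2]>120)).astype(np.uint8); m[:212]=0;m[265:]=0;m[:,:235]=0;m[:,325:]=0
c=max(cv2.findContours(m,0,1)[0],key=cv2.contourArea); r=cv2.minAreaRect(c);print("tray",r,[on("top",p,22) for p in cv2.boxPoints(r)],on("top",r[0],22))
b=[on("top",T2(145,462),60)];print("bottle",b,"carton",on("top",(307,149),60),"jar",on("top",(348,146),58))
st,M=tool();print(M.round(3))
E
```

```text
sleeve top [619.3 458.3  53. ] [617.5 311.1  53. ] [567.6 311.1  53. ] [569.2 457.9  53. ]
sleeve side [619.7 459.4  53. ] [620.2 313.8  53. ] [574.  316.8  53. ] [568.5 458.6  53. ] [573.8 319.    0. ]
shank [591.8 306.4  29. ] [590.9 234.   29. ] side tip [592.4 234.1  29. ]
guardtop [552.8 -25.9 280. ] [ 557.5 -153.9  280. ] [674.5 -21.1 280. ] [554.2 -26.  280. ] [ 561.2 -156.5  280. ] [670.4 -25.1 280. ]
tri (array([552.9, -26.2, 280.7]), np.float64(0.7)) (array([ 558.1, -155.4,  281.1]), np.float64(3.7))
base [519.6 -25.4   8. ] [ 533.1 -302.     8. ] [701.  -17.1   8. ]
slot z250/155 [541.4 -85.6 250. ] [ 546.2 -108.2  250. ] [554.3 -83.4 155. ] [ 557.1 -106.1  155. ]
bar [ 443.3 -229.2  167. ] [ 540.9 -224.9  167. ] [ 443.7 -231.5  167. ] [ 541.6 -224.9  167. ]
tray ((277.7251281738281, 238.2726287841797), (74.24919891357422, 38.90829849243164), 2.726310968399048) [array([364.3, 471.2,  22. ]), array([505.6, 465.3,  22. ]), array([490.1, 193.6,  22. ]), array([349.6, 201.5,  22. ])] [427.2 332.5  22. ]
bottle [array([ 381.2, -107.3,   60. ])] carton [747.4 221.9  60. ] jar [756.9  73.7  58. ]
[[ 0.403 -0.001 -0.915]
 [ 0.915 -0.001  0.403]
 [-0.001 -1.     0.   ]]
```

```bash
cat >> h.py <<'E'
def go(p,ang):
    "shift (m) and turn (deg) in the tool axes to TCP p (mm), pointing down, tool x at ang deg"
    s,M=tool();a=np.radians(ang)
    X=np.array([np.cos(a),np.sin(a),0]);Y=np.array([0,0,-1.]);T=np.c_[X,Y,np.cross(X,Y)]
    d=M.T@(np.array(p)-s["ee_pos"])/1000; r=np.degrees(R.from_matrix(M.T@T).as_rotvec())
    print("t",round(s["t"],2),"pos",s["ee_pos"].round(1),"F",s["contact_force"].round(1),"w",round(s["gripper_width"]*88,1),"| d",d.round(4),"r",r.round(2))
E
python3 - <<'E'
from h import *
S2=lambda x,y:((x-400+.5)/4-.5+360,(y+.5)/4-.5+130)
n=np.array([.999,.0436,0]);p0=np.array([555.2,-90,0])
for p in[(530,219),(568,225),(520,332),(555,340),(451,143),(660,192),(430,468),(598,525)]:
    o,v=ray("side",S2(*p));print(p,(o+v*((p0-o)@n)/(v@n)).round(1))
go([592,265,110],-.6)
E
```

```text
(530, 219) [554.8 -81.4 241. ]
(568, 225) [ 555.9 -105.4  243.6]
(520, 332) [554.9 -83.2 154.6]
(555, 340) [ 555.9 -106.5  155.9]
(451, 143) [552.4 -26.7 281.1]
(660, 192) [ 558.1 -157.2  281.9]
(430, 468) [552.6 -30.4  18.3]
(598, 525) [ 557.9 -151.6   14.7]
t 0.1 pos [221.5 503.2 238.2] F [-0.2 -0.5 -0.5] w 87.9 | d [-0.0685  0.1282 -0.4351] r [ 3.000e-02  6.683e+01 -7.000e-02]
```

Call:
{"method": "jog_arm", "body": {"rows": [{"dx":-0.0685,"dy":0.128,"dz":-0.435,"ry":66.8,"grip":0.2},{"dx":-0.0685,"dy":0.128,"dz":-0.435,"ry":66.8,"grip":0.2},{"dx":-0.0685,"dy":0.128,"dz":-0.435,"ry":66.8,"grip":0.2},{"dx":-0.0685,"dy":0.128,"dz":-0.435,"ry":66.8,"grip":0.2},{"dx":-0.0685,"dy":0.128,"dz":-0.435,"ry":66.8,"grip":0.2},{"dx":-0.0685,"dy":0.128,"dz":-0.435,"ry":66.8,"grip":0.2},{"dx":-0.0685,"dy":0.128,"dz":-0.435,"ry":66.8,"grip":0.2},{"dx":-0.0685,"dy":0.128,"dz":-0.435,"ry":66.8,"grip":0.2},{"dx":-0.0685,"dy":0.128,"dz":-0.435,"ry":66.8,"grip":0.2},{"dx":-0.0685,"dy":0.128,"dz":-0.435,"ry":66.8,"grip":0.2}]}}

```text
validation failed for argument at $.ro...
```

```bash
python3 -c "
from h import *
go([592,264,110],-.6);go([592,264,6],-.6)"
```

```text
t 0.1 pos [221.5 503.2 238.2] F [-0.2 -0.5 -0.5] w 87.9 | d [-0.0694  0.1282 -0.4355] r [ 3.000e-02  6.683e+01 -7.000e-02]
t 0.1 pos [221.5 503.2 238.2] F [-0.2 -0.5 -0.5] w 87.9 | d [-0.0693  0.2322 -0.4355] r [ 3.000e-02  6.683e+01 -7.000e-02]
```

Call:
{"method": "jog_arm", "body": {"rows": [{"rx":0,"ry":66.8,"rz":0,"dx":-0.0694,"dy":0.128,"dz":-0.4355,"grip":0.2},{"rx":0,"ry":66.8,"rz":0,"dx":-0.0694,"dy":0.128,"dz":-0.4355,"grip":0.2},{"rx":0,"ry":66.8,"rz":0,"dx":-0.0694,"dy":0.128,"dz":-0.4355,"grip":0.2},{"rx":0,"ry":66.8,"rz":0,"dx":-0.0694,"dy":0.128,"dz":-0.4355,"grip":0.2},{"rx":0,"ry":66.8,"rz":0,"dx":-0.0694,"dy":0.128,"dz":-0.4355,"grip":0.2},{"rx":0,"ry":66.8,"rz":0,"dx":-0.0694,"dy":0.128,"dz":-0.4355,"grip":0.2},{"rx":0,"ry":66.8,"rz":0,"dx":-0.0694,"dy":0.128,"dz":-0.4355,"grip":0.2},{"rx":0,"ry":66.8,"rz":0,"dx":-0.0694,"dy":0.128,"dz":-0.4355,"grip":0.2},{"rx":0,"ry":66.8,"rz":0,"dx":-0.0694,"dy":0.128,"dz":-0.4355,"grip":0.2},{"rx":0,"ry":66.8,"rz":0,"dx":-0.0694,"dy":0.128,"dz":-0.4355,"grip":0.2}]}}

```text
t: 0.93
ee_pos: [559.2, 285.0, 121.7]
ee_rot: [-0.707, 0.707, -0.006, 0.006]
contact_force: [-0.1, 1.0, -0.4]
gripper_width: 0.6
```

```bash
python3 -c "
from h import *
go([592,264,40],-.6);go([592,264,6],-.6)"
```

```text
t 0.93 pos [559.2 285.  121.7] F [-0.1  1.  -0.4] w 52.8 | d [ 0.0332  0.0817 -0.0204] r [ 0.01 -0.35 -0.04]
t 0.93 pos [559.2 285.  121.7] F [-0.1  1.  -0.4] w 52.8 | d [ 0.0332  0.1157 -0.0204] r [ 0.01 -0.35 -0.04]
```

Call:
{"method": "jog_arm", "body": {"rows": [{"rx":0,"ry":0,"rz":0,"dx":0.03,"dy":0.04,"dz":-0.02,"grip":0.0},{"rx":0,"ry":0,"rz":0,"dx":0.03,"dy":0.08,"dz":-0.02,"grip":0.0},{"rx":0,"ry":0,"rz":0,"dx":0.03,"dy":0.08,"dz":-0.02,"grip":0.0},{"rx":0,"ry":0,"rz":0,"dx":0.03,"dy":0.08,"dz":-0.02,"grip":0.0}]}}

```text
t: 1.27
ee_pos: [586.2, 265.5, 39.7]
ee_rot: [-0.707, 0.708, -0.006, 0.001]
contact_force: [-0.5, -0.2, -0.8]
gripper_width: 0.503
```

```bash
python3 -c "
from h import *
im=optics.camera('top');s=optics.camera('side')
cv2.imwrite('pics/a.png',np.hstack([crop(im,265,165,60,60,6),crop(s,230,150,90,90,4)]))
go([592,264,6],-.6)"
```

```text
t 1.37 pos [587.6 267.1  44.2] F [-0.8  0.4  0.4] w 43.8 | d [ 0.0044  0.0382 -0.003 ] r [-0.02  0.09  0.06]
```

View pics/a.png

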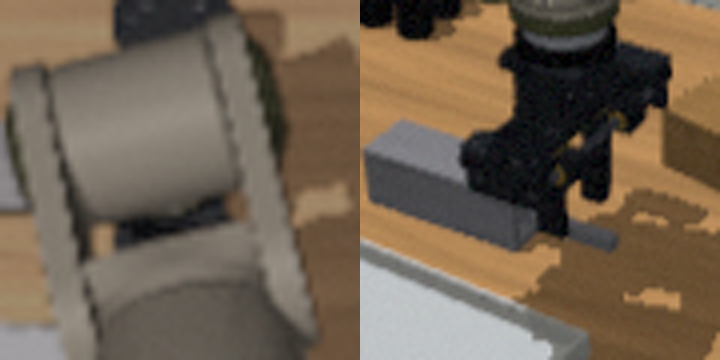

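The fingers straddle the bare shank in front of the sleeve (side crop about (590,235)). Next I go down and grip.

Call:
{"method": "jog_arm", "body": {"rows": [{"rx":0,"ry":0,"rz":0,"dx":0.0045,"dy":0.02,"dz":-0.003,"grip":0.0},{"rx":0,"ry":0,"rz":0,"dx":0.0045,"dy":0.038,"dz":-0.003,"grip":0.0},{"rx":0,"ry":0,"rz":0,"dx":0.0045,"dy":0.038,"dz":-0.003,"grip":0.0},{"rx":0,"ry":0,"rz":0,"dx":0.0045,"dy":0.038,"dz":-0.003,"grip":-0.9},{"rx":0,"ry":0,"rz":0,"dx":0.0045,"dy":0.038,"dz":-0.003,"grip":-0.9},{"rx":0,"ry":0,"rz":0,"dx":0.0045,"dy":0.038,"dz":-0.003,"grip":-0.9},{"rx":0,"ry":0,"rz":0,"dx":0.0045,"dy":0.038,"dz":-0.003,"grip":-0.9},{"rx":0,"ry":0,"rz":0,"dx":0.0045,"dy":0.038,"dz":-0.003,"grip":-0.9}], "force": 40}}

```text
t: 2.03
ee_pos: [592.5, 263.3, 5.5]
ee_rot: [0.707, -0.707, 0.003, -0.004]
contact_force: [-0.0, 0.4, -0.2]
gripper_width: 0.145
```

```bash
python3 -c "
from h import *
go([592,264,6],-.6);go([590.3,99,6],-.6)"
```

```text
t 2.03 pos [592.5 263.3   5.5] F [-0.   0.4 -0.2] w 12.8 | d [-0.0005 -0.0005  0.0007] r [-0.02  0.05  0.08]
t 2.03 pos [592.5 263.3   5.5] F [-0.   0.4 -0.2] w 12.8 | d [-0.0006 -0.0005 -0.1643] r [-0.02  0.05  0.08]
```

Call:
{"method": "jog_arm", "body": {"rows": [{"rx":0,"ry":0,"rz":0,"dx":0,"dy":-0.001,"dz":-0.02,"grip":-0.9},{"rx":0,"ry":0,"rz":0,"dx":0,"dy":-0.001,"dz":-0.04,"grip":-0.9},{"rx":0,"ry":0,"rz":0,"dx":0,"dy":-0.001,"dz":-0.06,"grip":-0.9},{"rx":0,"ry":0,"rz":0,"dx":0,"dy":-0.001,"dz":-0.08,"grip":-0.9},{"rx":0,"ry":0,"rz":0,"dx":0,"dy":-0.001,"dz":-0.1,"grip":-0.9},{"rx":0,"ry":0,"rz":0,"dx":0,"dy":-0.001,"dz":-0.12,"grip":-0.9},{"rx":0,"ry":0,"rz":0,"dx":0,"dy":-0.001,"dz":-0.14,"grip":-0.9},{"rx":0,"ry":0,"rz":0,"dx":0,"dy":-0.001,"dz":-0.165,"grip":-0.9},{"rx":0,"ry":0,"rz":0,"dx":0,"dy":-0.001,"dz":-0.165,"grip":-0.9},{"rx":0,"ry":0,"rz":0,"dx":0,"dy":-0.001,"dz":-0.165,"grip":-0.9}]}}

```text
t: 2.87
ee_pos: [590.7, 97.2, 5.8]
ee_rot: [-0.707, 0.707, -0.004, 0.004]
contact_force: [0.9, 1.5, -1.3]
gripper_width: 0.129
```

```bash
python3 -c "
from h import *
s=optics.camera('side')
cv2.imwrite('pics/b.png',crop(s,230,150,140,100,5))
go([590.3,99,6],-.6)"
```

```text
t 2.92 pos [590.6  98.1   5.7] F [-0.6  0.6 -0.8] w 11.1 | d [-0.0003 -0.0003  0.0009] r [-0.01 -0.01  0.  ]
```

View pics/b.png

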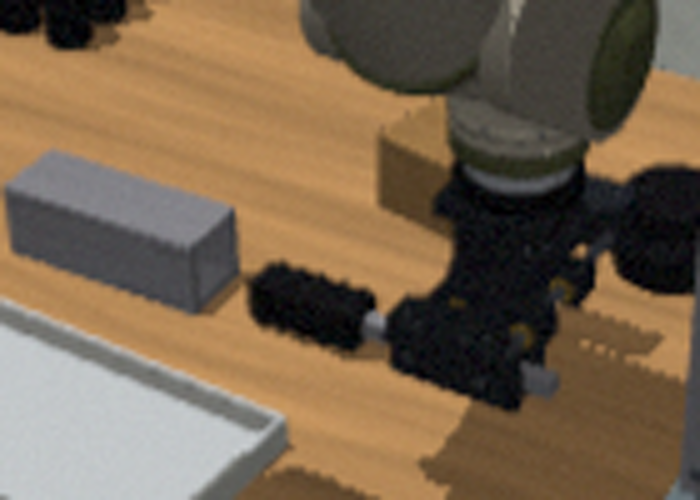

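The rod is out of the sleeve: handle at crop (312,305), sleeve mouth clear. I set it down here.

Call:
{"method": "jog_arm", "body": {"rows": [{"rx":0,"ry":0,"rz":0,"dx":0,"dy":0.0042,"dz":0,"grip":-0.9},{"rx":0,"ry":0,"rz":0,"dx":0,"dy":0.0042,"dz":0,"grip":-0.9},{"rx":0,"ry":0,"rz":0,"dx":0,"dy":0.0042,"dz":0,"grip":0.0},{"rx":0,"ry":0,"rz":0,"dx":0,"dy":0.0042,"dz":0,"grip":0.0},{"rx":0,"ry":0,"rz":0,"dx":0,"dy":0.0042,"dz":0,"grip":0.2},{"rx":0,"ry":0,"rz":0,"dx":0,"dy":-0.03,"dz":0,"grip":0.2},{"rx":0,"ry":0,"rz":0,"dx":0,"dy":-0.07,"dz":0,"grip":0.2},{"rx":0,"ry":0,"rz":0,"dx":0,"dy":-0.07,"dz":0,"grip":0.2}]}}

```text
t: 3.58
ee_pos: [593.6, 98.4, 82.5]
ee_rot: [-0.707, 0.707, 0.001, 0.007]
contact_force: [1.1, -0.1, 0.8]
gripper_width: 0.553
```

```bash
python3 - <<'E'
from h import *
s=optics.camera('side');t=optics.camera('top');cv2.imwrite('pics/c_s.png',s)
# black handle: region near expected
g=s.max(2); m=(g<60).astype(np.uint8); m[:195]=0; m[230:]=0;m[:,:270]=0;m[:,312:]=0
c=max(cv2.findContours(m,0,1)[0],key=cv2.contourArea);print(cv2.boundingRect(c),cv2.contourArea(c),cv2.minAreaRect(c))
print(*[on('side',p,15) for p in [cv2.minAreaRect(c)[0]]], "expected px of handle centre", proj('side',[[592,240,15],[592,190,15]]))
im=crop(s,230,150,140,100,5);cv2.imwrite('pics/c.png',im)
go([591,238,6],-.6)
E
```

```text
(280, 204, 25, 18) 244.5 ((291.3500061035156, 211.95001220703125), (24.6657657623291, 12.332881927490234), 18.434947967529297)
[591.9 243.6  15. ] expected px of handle centre [[292.3 212.3]
 [306.2 217. ]]
t 3.68 pos [591.2  98.3  77.1] F [-0.2  0.7 -0. ] w 52.7 | d [-0.0018  0.0711  0.1397] r [0.   0.05 0.2 ]
```

View pics/c.png

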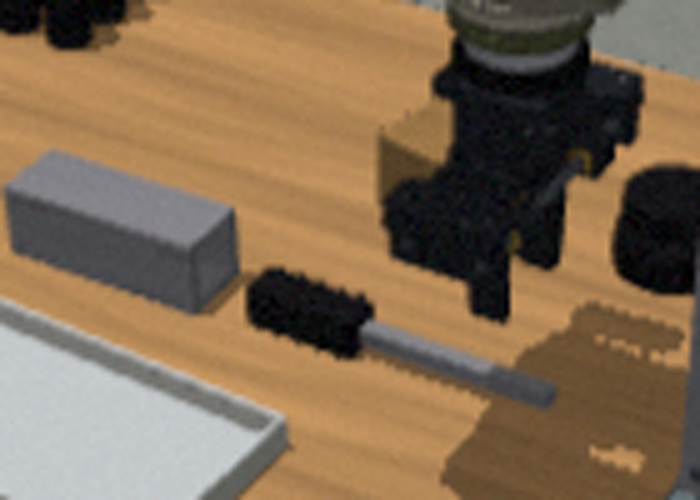

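The rod lies flat with its handle at side px (291,212), about (592,241), shank towards -y. I take it by the handle.

Call:
{"method": "jog_arm", "body": {"rows": [{"rx":0,"ry":0,"rz":0,"dx":0.0005,"dy":0,"dz":0.04,"grip":0.3},{"rx":0,"ry":0,"rz":0,"dx":0.0005,"dy":0,"dz":0.08,"grip":0.3},{"rx":0,"ry":0,"rz":0,"dx":0.0005,"dy":0,"dz":0.12,"grip":0.3},{"rx":0,"ry":0,"rz":0,"dx":0.0005,"dy":0,"dz":0.14,"grip":0.3},{"rx":0,"ry":0,"rz":0,"dx":0.0005,"dy":0,"dz":0.14,"grip":0.3},{"rx":0,"ry":0,"rz":0,"dx":0.0005,"dy":0.035,"dz":0.14,"grip":0.3},{"rx":0,"ry":0,"rz":0,"dx":0.0005,"dy":0.065,"dz":0.14,"grip":0.3},{"rx":0,"ry":0,"rz":0,"dx":0.0005,"dy":0.071,"dz":0.14,"grip":0.3},{"rx":0,"ry":0,"rz":0,"dx":0.0005,"dy":0.071,"dz":0.14,"grip":0.3}]}}

```text
t: 4.43
ee_pos: [590.9, 237.1, 2.5]
ee_rot: [-0.707, 0.708, -0.006, 0.002]
contact_force: [0.4, -0.4, 0.3]
gripper_width: 0.648
```

Call:
{"method": "jog_arm", "body": {"rows": [{"rx":0,"ry":0,"rz":0,"dx":0,"dy":0,"dz":0,"grip":-0.7},{"rx":0,"ry":0,"rz":0,"dx":0,"dy":0,"dz":0,"grip":-0.7},{"rx":0,"ry":0,"rz":0,"dx":0,"dy":0,"dz":0,"grip":-0.7},{"rx":0,"ry":0,"rz":0,"dx":0,"dy":0,"dz":0,"grip":-0.7}], "force": 50}}

```text
t: 4.77
ee_pos: [592.6, 237.9, 4.8]
ee_rot: [0.707, -0.707, 0.004, -0.004]
contact_force: [0.0, 0.5, 0.0]
gripper_width: 0.376
```

```bash
python3 -c "
from h import *
go([450,150,210],92.5)"
```

```text
t 4.77 pos [592.6 237.9   4.8] F [0.  0.5 0. ] w 33.0 | d [-0.1416 -0.2052 -0.0893] r [ 1.000e-02 -9.308e+01  1.000e-02]
```

Call:
{"method": "jog_arm", "body": {"rows": [{"rx":0,"ry":0,"rz":0,"dx":0,"dy":-0.02,"dz":0,"grip":-0.7},{"rx":0,"ry":0,"rz":0,"dx":-0.01,"dy":-0.055,"dz":0,"grip":-0.7},{"rx":0,"ry":-90,"rz":0,"dx":-0.03,"dy":-0.09,"dz":-0.01,"grip":-0.7},{"rx":0,"ry":-90,"rz":0,"dx":-0.05,"dy":-0.12,"dz":-0.02,"grip":-0.7},{"rx":0,"ry":-90,"rz":0,"dx":-0.07,"dy":-0.15,"dz":-0.03,"grip":-0.7},{"rx":0,"ry":-90,"rz":0,"dx":-0.095,"dy":-0.18,"dz":-0.04,"grip":-0.7},{"rx":0,"ry":-90,"rz":0,"dx":-0.12,"dy":-0.2,"dz":-0.05,"grip":-0.7},{"rx":0,"ry":-90,"rz":0,"dx":-0.16,"dy":-0.2,"dz":-0.06,"grip":-0.7},{"rx":0,"ry":-90,"rz":0,"dx":-0.19,"dy":-0.2,"dz":-0.08,"grip":-0.7},{"rx":0,"ry":-90,"rz":0,"dx":-0.21,"dy":-0.2,"dz":-0.1,"grip":-0.7}]}}

```text
t: 5.6
ee_pos: [378.3, 140.0, 204.8]
ee_rot: [0.621, -0.621, -0.338, 0.338]
contact_force: [0.3, -0.5, -0.8]
gripper_width: 0.333
```

```bash
python3 -c "
from h import *
go([348,-103,172],92.5)"
```

```text
t 5.6 pos [378.3 140.  204.8] F [ 0.3 -0.5 -0.8] w 29.3 | d [-0.2206  0.0328 -0.1063] r [-2.000e-02 -3.532e+01 -0.000e+00]
```

Call:
{"method": "jog_arm", "body": {"rows": [{"rx":0,"ry":-35.3,"rz":0,"dx":-0.05,"dy":0.0,"dz":0.0,"grip":-0.7},{"rx":0,"ry":-35.3,"rz":0,"dx":-0.08,"dy":0.0,"dz":-0.02,"grip":-0.7},{"rx":0,"ry":-35.3,"rz":0,"dx":-0.11,"dy":0.01,"dz":-0.04,"grip":-0.7},{"rx":0,"ry":-35.3,"rz":0,"dx":-0.14,"dy":0.02,"dz":-0.06,"grip":-0.7},{"rx":0,"ry":-35.3,"rz":0,"dx":-0.17,"dy":0.03,"dz":-0.08,"grip":-0.7},{"rx":0,"ry":-35.3,"rz":0,"dx":-0.2,"dy":0.033,"dz":-0.095,"grip":-0.7},{"rx":0,"ry":-35.3,"rz":0,"dx":-0.22,"dy":0.033,"dz":-0.106,"grip":-0.7},{"rx":0,"ry":-35.3,"rz":0,"dx":-0.22,"dy":0.033,"dz":-0.106,"grip":-0.7},{"rx":0,"ry":-35.3,"rz":0,"dx":-0.22,"dy":0.033,"dz":-0.106,"grip":-0.7},{"rx":0,"ry":-35.3,"rz":0,"dx":-0.22,"dy":0.033,"dz":-0.106,"grip":-0.7}]}}

```text
t: 6.43
ee_pos: [349.1, -102.3, 171.6]
ee_rot: [-0.492, 0.492, 0.508, -0.508]
contact_force: [-0.9, 0.1, -1.1]
gripper_width: 0.338
```

```bash
python3 - <<'E'
from h import *
s=optics.camera('side');t=optics.camera('top')
c=np.zeros((600,800,3),np.uint8); c[:600,:480]=crop(s,310,130,120,150,4); c[:480,480:]=crop(t,370,140,80,120,4);cv2.imwrite('pics/d.png',c)
go([348,-103,172],92.5)
st,M=tool(); g=st['ee_pos']-19*M[:,1]; ax=st['ee_pos']-10.2*M[:,1]; print('tip pred',ax-167*M[:,2], proj('side',[ax-167*M[:,2],ax-80*M[:,2]]),proj('top',[ax-167*M[:,2],ax-80*M[:,2]]))
E
```

```text
t 6.53 pos [ 349.2 -101.1  171.7] F [ 0.8  0.1 -1.2] w 29.6 | d [-0.0018 -0.0003  0.0013] r [-0.   -0.45  0.02]
tip pred [516.12340201 -95.12555294 181.89007218] [[389.5 213.4]
 [377.1 233.5]] [[402.2 209.7]
 [403.9 236.3]]
```

View pics/d.png

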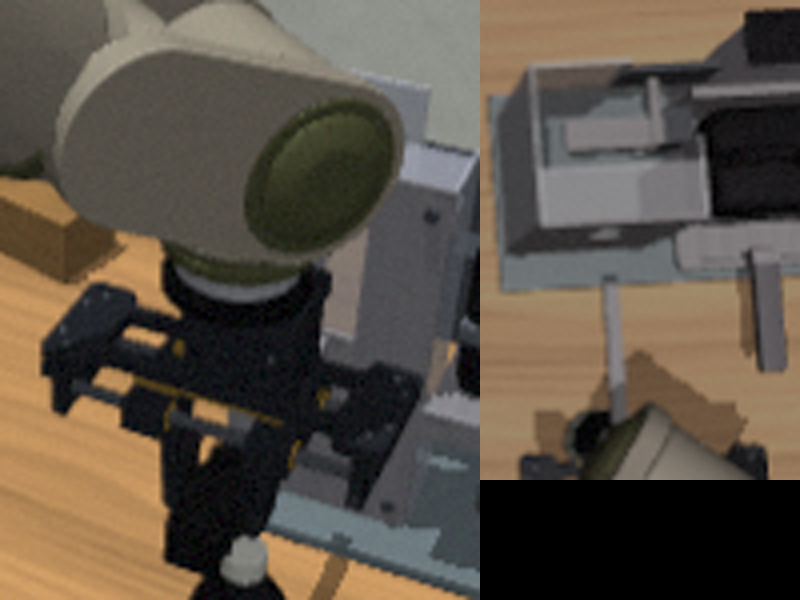

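The shank tip in the top view is at px (402.1,209), where predicted. The rod points at the slot, whose bright spot in the top view is about (401,198). I check the slot's column once.

```bash
python3 - <<'E'
from h import *
print(proj('top',[[555.4,-94.1,155],[555.4,-94.1,202],[555.4,-94.1,250]]))
t=cv2.imread('pics/top0.png'); print(t[194:202,394:409].mean(2).astype(int))
print(on('top',(401,197.8),202))
go([400,-101,172],92.5);
E
```

```text
[[400.3 198.5]
 [402.6 197.2]
 [405.2 195.7]]
[[135 134 133 134 134 132 132 132 132 132 132 131 129 128 130]
 [123 121 117 118 116 113 110 108 110 109 106 105 100 102 104]
 [ 93  84  76  76  75  75  74  77  74  69  61  51  48  46  44]
 [ 50  45  46  47  47  60  83  93  90  85  72  55  49  48  46]
 [ 48  49  47  60  78  91 102 104  98  98  78  50  47  45  48]
 [ 46  47  45  64  86  91  91  91  84  74  67  56  43  46  46]
 [ 48  47  46  48  43  47  45  48  45  46  48  43  45  49  46]
 [ 46  48  47  46  47  47  46  45  52  52  54  55  60  55  55]]
[553.5 -88.8 202. ]
t 6.53 pos [ 349.2 -101.1  171.7] F [ 0.8  0.1 -1.2] w 29.6 | d [-0.0017 -0.0003 -0.0507] r [-0.   -0.45  0.02]
```

```bash
python3 - <<'E'
from h import *
go([410,-100.4,171],92.5);go([420,-100,171],92.5);go([488.5,-97,171],92.5)
E
```

```text
t 6.53 pos [ 349.2 -101.1  171.7] F [ 0.8  0.1 -1.2] w 29.6 | d [-0.0015  0.0007 -0.0608] r [-0.   -0.45  0.02]
t 6.53 pos [ 349.2 -101.1  171.7] F [ 0.8  0.1 -1.2] w 29.6 | d [-0.0014  0.0007 -0.0708] r [-0.   -0.45  0.02]
t 6.53 pos [ 349.2 -101.1  171.7] F [ 0.8  0.1 -1.2] w 29.6 | d [-0.0009  0.0007 -0.1393] r [-0.   -0.45  0.02]
```

Call:
{"method": "jog_arm", "body": {"rows": [{"rx":0,"ry":-0.45,"rz":0,"dx":-0.0015,"dy":0.0007,"dz":-0.005,"grip":-0.7},{"rx":0,"ry":-0.45,"rz":0,"dx":-0.0015,"dy":0.0007,"dz":-0.02,"grip":-0.7},{"rx":0,"ry":-0.45,"rz":0,"dx":-0.0015,"dy":0.0007,"dz":-0.032,"grip":-0.7},{"rx":0,"ry":-0.45,"rz":0,"dx":-0.0015,"dy":0.0007,"dz":-0.042,"grip":-0.7},{"rx":0,"ry":-0.45,"rz":0,"dx":-0.0014,"dy":0.0007,"dz":-0.05,"grip":-0.7},{"rx":0,"ry":-0.45,"rz":0,"dx":-0.0014,"dy":0.0007,"dz":-0.058,"grip":-0.7},{"rx":0,"ry":-0.45,"rz":0,"dx":-0.0014,"dy":0.0007,"dz":-0.065,"grip":-0.7},{"rx":0,"ry":-0.45,"rz":0,"dx":-0.0014,"dy":0.0007,"dz":-0.07,"grip":-0.7},{"rx":0,"ry":-0.45,"rz":0,"dx":-0.0014,"dy":0.0007,"dz":-0.07,"grip":-0.7}]}}

```text
t: 7.28
ee_pos: [420.2, -100.8, 170.9]
ee_rot: [-0.489, 0.489, 0.511, -0.511]
contact_force: [0.3, 0.7, -1.5]
gripper_width: 0.337
```

```bash
python3 - <<'E'
from h import *
s=optics.camera('side');t=optics.camera('top')
c=np.zeros((600,800,3),np.uint8); c[:600,:480]=crop(s,330,130,120,150,4); c[:480,480:]=crop(t,370,140,80,120,4);cv2.imwrite('pics/e.png',c)
go([488.5,-97,171],92.5)
E
```

```text
t 7.38 pos [ 419.2 -100.7  170.8] F [-0.3 -0.9 -2.3] w 30.0 | d [ 0.0007 -0.0002 -0.0694] r [-0.03 -0.01  0.01]
```

View pics/e.png

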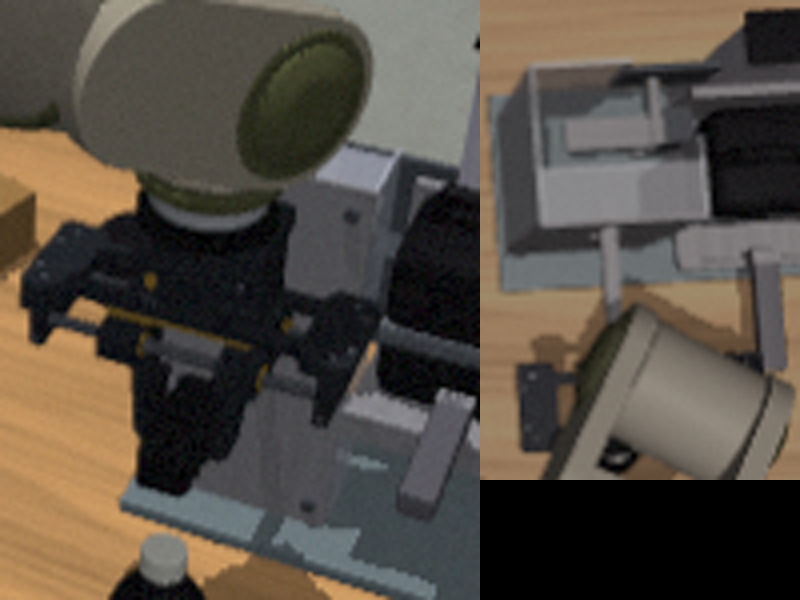

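The shank has entered the slot (top crop (610,232)) with no contact force. Pushing on.

Call:
{"method": "jog_arm", "body": {"rows": [{"rx":0,"ry":0,"rz":0,"dx":0.0007,"dy":0,"dz":-0.015,"grip":-0.7},{"rx":0,"ry":0,"rz":0,"dx":0.0007,"dy":0,"dz":-0.03,"grip":-0.7},{"rx":0,"ry":0,"rz":0,"dx":0.0007,"dy":0,"dz":-0.042,"grip":-0.7},{"rx":0,"ry":0,"rz":0,"dx":0.0007,"dy":0,"dz":-0.055,"grip":-0.7},{"rx":0,"ry":0,"rz":0,"dx":0.0007,"dy":0,"dz":-0.065,"grip":-0.7},{"rx":0,"ry":0,"rz":0,"dx":0.0007,"dy":0,"dz":-0.07,"grip":-0.7},{"rx":0,"ry":0,"rz":0,"dx":0.0007,"dy":0,"dz":-0.07,"grip":-0.7},{"rx":0,"ry":0,"rz":0,"dx":0.0007,"dy":0,"dz":-0.07,"grip":-0.7}]}}

```text
t: 8.05
ee_pos: [488.8, -97.1, 170.8]
ee_rot: [0.489, -0.489, -0.511, 0.511]
contact_force: [-0.4, -0.4, -1.2]
gripper_width: 0.336
```

```bash
python3 - <<'E'
from h import *
t=optics.camera('top');cv2.imwrite('pics/t_f.png',t)
go([488.5,-97,211],92.5)
E
```

```text
t 8.1 pos [488.7 -97.1 170.9] F [ 0.  -0.6 -2.1] w 29.7 | d [ 0.0001 -0.0401  0.0002] r [-0.03 -0.03  0.01]
```

Call:
{"method": "jog_arm", "body": {"rows": [{"rx":0,"ry":0,"rz":0,"dx":0,"dy":-0.005,"dz":0,"grip":-0.7},{"rx":0,"ry":0,"rz":0,"dx":0,"dy":-0.01,"dz":0,"grip":-0.7},{"rx":0,"ry":0,"rz":0,"dx":0,"dy":-0.015,"dz":0,"grip":-0.7},{"rx":0,"ry":0,"rz":0,"dx":0,"dy":-0.02,"dz":0,"grip":-0.7},{"rx":0,"ry":0,"rz":0,"dx":0,"dy":-0.025,"dz":0,"grip":-0.7},{"rx":0,"ry":0,"rz":0,"dx":0,"dy":-0.03,"dz":0,"grip":-0.7},{"rx":0,"ry":0,"rz":0,"dx":0,"dy":-0.035,"dz":0,"grip":-0.7},{"rx":0,"ry":0,"rz":0,"dx":0,"dy":-0.04,"dz":0,"grip":-0.7},{"rx":0,"ry":0,"rz":0,"dx":0,"dy":-0.043,"dz":0,"grip":-0.7},{"rx":0,"ry":0,"rz":0,"dx":0,"dy":-0.043,"dz":0,"grip":-0.7}]}}

```text
t: 8.93
ee_pos: [489.5, -97.1, 214.6]
ee_rot: [-0.489, 0.489, 0.511, -0.511]
contact_force: [-0.0, -0.5, -2.4]
gripper_width: 0.334
```

```bash
python3 - <<'E'
from h import *
t=optics.camera('top');cv2.imwrite('pics/t_g.png',t);t0=cv2.imread('pics/t_f.png')
c=np.hstack([crop(t0,370,145,65,90,6),crop(t,370,145,65,90,6)]);cv2.imwrite('pics/g.png',c)
go([488.5,-97,211],92.5)
E
```

```text
t 8.98 pos [489.5 -97.1 214.3] F [-1.1  1.  -2.5] w 29.6 | d [0.0001 0.0033 0.001 ] r [ 0.05 -0.01 -0.02]
```

View pics/g.png

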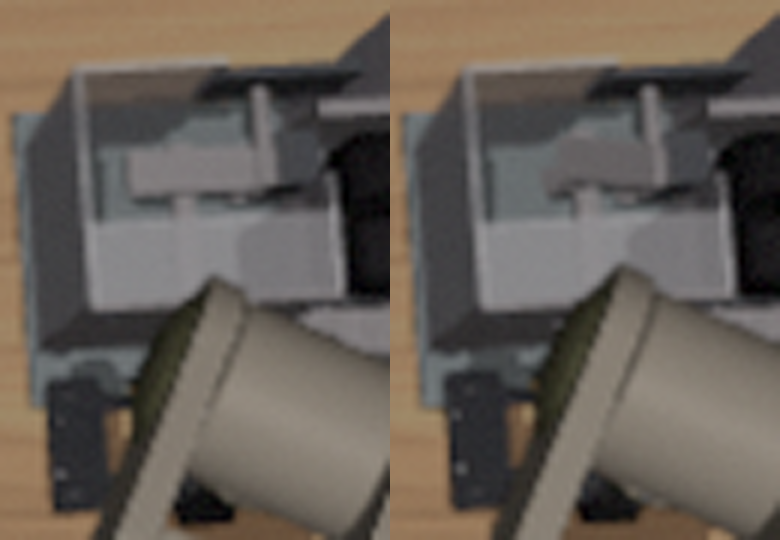

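The pawl tail has swung up: its drawn length went from about 135 to 110 crop px, roughly 0.7 rad. I lower the rod a little and draw it out.

Call:
{"method": "jog_arm", "body": {"rows": [{"rx":0,"ry":0,"rz":0,"dx":0,"dy":0.01,"dz":0,"grip":-0.7},{"rx":0,"ry":0,"rz":0,"dx":0,"dy":0.018,"dz":0,"grip":-0.7},{"rx":0,"ry":0,"rz":0,"dx":0,"dy":0.018,"dz":0.01,"grip":-0.7},{"rx":0,"ry":0,"rz":0,"dx":0,"dy":0.018,"dz":0.03,"grip":-0.7},{"rx":0,"ry":0,"rz":0,"dx":0,"dy":0.018,"dz":0.055,"grip":-0.7},{"rx":0,"ry":0,"rz":0,"dx":0,"dy":0.018,"dz":0.08,"grip":-0.7},{"rx":0,"ry":0,"rz":0,"dx":0,"dy":0.018,"dz":0.105,"grip":-0.7},{"rx":0,"ry":0,"rz":0,"dx":0,"dy":0.018,"dz":0.13,"grip":-0.7},{"rx":0,"ry":0,"rz":0,"dx":0,"dy":0.018,"dz":0.15,"grip":-0.7},{"rx":0,"ry":0,"rz":0,"dx":0,"dy":0.018,"dz":0.15,"grip":-0.7}]}}

```text
t: 9.82
ee_pos: [336.9, -103.0, 195.7]
ee_rot: [0.49, -0.489, -0.51, 0.511]
contact_force: [0.7, 0.0, -1.7]
gripper_width: 0.339
```

```bash
python3 - <<'E'
from h import *
# rod along tray: rod dir (-.0545,-.9985): tool z = (+.0545,.9985) -> tool x angle -3.1; TCP = centre - 62*roddir
go([340,100,160],40);go([427+62*.0545,332.5+62*.9985,100],-3.1)
E
```

```text
t 9.82 pos [ 336.9 -103.   195.7] F [ 0.7  0.  -1.7] w 29.8 | d [ 0.2027  0.0358 -0.0117] r [-0.06 52.41 -0.  ]
t 9.82 pos [ 336.9 -103.   195.7] F [ 0.7  0.  -1.7] w 29.8 | d [ 0.493   0.0958 -0.1144] r [-6.000e-02  9.551e+01 -3.000e-02]
```

Call:
{"method": "jog_arm", "body": {"rows": [{"rx":0,"ry":0,"rz":0,"dx":0.04,"dy":0,"dz":0,"grip":-0.7},{"rx":0,"ry":95.5,"rz":0,"dx":0.08,"dy":0,"dz":0,"grip":-0.7},{"rx":0,"ry":95.5,"rz":0,"dx":0.12,"dy":0,"dz":-0.01,"grip":-0.7},{"rx":0,"ry":95.5,"rz":0,"dx":0.16,"dy":0,"dz":-0.02,"grip":-0.7},{"rx":0,"ry":95.5,"rz":0,"dx":0.2,"dy":0,"dz":-0.03,"grip":-0.7},{"rx":0,"ry":95.5,"rz":0,"dx":0.24,"dy":0.02,"dz":-0.04,"grip":-0.7},{"rx":0,"ry":95.5,"rz":0,"dx":0.275,"dy":0.03,"dz":-0.05,"grip":-0.7},{"rx":0,"ry":95.5,"rz":0,"dx":0.31,"dy":0.04,"dz":-0.06,"grip":-0.7},{"rx":0,"ry":95.5,"rz":0,"dx":0.345,"dy":0.05,"dz":-0.07,"grip":-0.7},{"rx":0,"ry":95.5,"rz":0,"dx":0.38,"dy":0.06,"dz":-0.08,"grip":-0.7}]}}

```text
t: 10.65
ee_pos: [389.5, 217.4, 153.3]
ee_rot: [-0.66, 0.66, 0.254, -0.253]
contact_force: [1.2, -0.2, -0.6]
gripper_width: 0.335
```

```bash
python3 - <<'E'
from h import *
go([427+62*.0545,332.5+62*.9985,60],-3.1)
E
```

```text
t 10.65 pos [389.5 217.4 153.3] F [ 1.2 -0.2 -0.6] w 29.4 | d [0.1487 0.0934 0.1043] r [-0.   45.08  0.06]
```

Call:
{"method": "jog_arm", "body": {"rows": [{"rx":0,"ry":45.1,"rz":0,"dx":0.025,"dy":0.01,"dz":0.018,"grip":-0.7},{"rx":0,"ry":45.1,"rz":0,"dx":0.05,"dy":0.03,"dz":0.035,"grip":-0.7},{"rx":0,"ry":45.1,"rz":0,"dx":0.075,"dy":0.04,"dz":0.052,"grip":-0.7},{"rx":0,"ry":45.1,"rz":0,"dx":0.1,"dy":0.055,"dz":0.07,"grip":-0.7},{"rx":0,"ry":45.1,"rz":0,"dx":0.125,"dy":0.07,"dz":0.088,"grip":-0.7},{"rx":0,"ry":45.1,"rz":0,"dx":0.148,"dy":0.085,"dz":0.104,"grip":-0.7},{"rx":0,"ry":45.1,"rz":0,"dx":0.148,"dy":0.093,"dz":0.104,"grip":-0.7},{"rx":0,"ry":45.1,"rz":0,"dx":0.148,"dy":0.093,"dz":0.104,"grip":-0.7},{"rx":0,"ry":45.1,"rz":0,"dx":0.148,"dy":0.093,"dz":0.104,"grip":-0.7}]}}

```text
t: 11.4
ee_pos: [428.4, 391.8, 60.2]
ee_rot: [-0.707, 0.707, -0.017, 0.016]
contact_force: [-1.1, -0.2, -0.4]
gripper_width: 0.338
```

```bash
python3 - <<'E'
from h import *
go([427+62*.0545,332.5+62*.9985,9.5],-3.1)
E
```

```text
t 11.4 pos [428.4 391.8  60.2] F [-1.1 -0.2 -0.4] w 29.8 | d [0.0019 0.0507 0.0027] r [ 0.03  0.38 -0.05]
```

Call:
{"method": "jog_arm", "body": {"rows": [{"rx":0,"ry":0.4,"rz":0,"dx":0.002,"dy":0.015,"dz":0.002,"grip":-0.7},{"rx":0,"ry":0.4,"rz":0,"dx":0.002,"dy":0.03,"dz":0.002,"grip":-0.7},{"rx":0,"ry":0.4,"rz":0,"dx":0.002,"dy":0.04,"dz":0.002,"grip":-0.7},{"rx":0,"ry":0.4,"rz":0,"dx":0.002,"dy":0.046,"dz":0.002,"grip":-0.7},{"rx":0,"ry":0.4,"rz":0,"dx":0.002,"dy":0.0495,"dz":0.002,"grip":-0.7},{"rx":0,"ry":0.4,"rz":0,"dx":0.002,"dy":0.0495,"dz":0.002,"grip":-0.7},{"rx":0,"ry":0.4,"rz":0,"dx":0.002,"dy":0.0495,"dz":0.002,"grip":-0.7}]}}

```text
t: 11.98
ee_pos: [431.0, 393.6, 12.0]
ee_rot: [0.707, -0.707, 0.02, -0.02]
contact_force: [0.1, 0.2, -1.4]
gripper_width: 0.338
```

Call:
{"method": "jog_arm", "body": {"rows": [{"rx":0,"ry":0,"rz":0,"dx":0,"dy":0,"dz":0,"grip":0.1},{"rx":0,"ry":0,"rz":0,"dx":0,"dy":0,"dz":0,"grip":0.1},{"rx":0,"ry":0,"rz":0,"dx":0,"dy":0,"dz":0,"grip":0.1},{"rx":0,"ry":0,"rz":0,"dx":0,"dy":0,"dz":0,"grip":0.1},{"rx":0,"ry":0,"rz":0,"dx":0,"dy":-0.03,"dz":0,"grip":0.1},{"rx":0,"ry":0,"rz":0,"dx":0,"dy":-0.07,"dz":0,"grip":0.1},{"rx":0,"ry":0,"rz":0,"dx":0,"dy":-0.11,"dz":0,"grip":0.1},{"rx":0,"ry":0,"rz":0,"dx":0,"dy":-0.15,"dz":0,"grip":0.1},{"rx":0,"ry":0,"rz":0,"dx":0,"dy":-0.19,"dz":0,"grip":0.1},{"rx":0,"ry":0,"rz":0,"dx":0,"dy":-0.21,"dz":0,"grip":0.1}]}}

```text
t: 12.82
ee_pos: [431.3, 394.1, 226.7]
ee_rot: [0.708, -0.705, 0.018, -0.022]
contact_force: [-0.1, -0.6, 1.0]
gripper_width: 0.55
```

```bash
python3 - <<'E'
from h import *
s=optics.camera('side');cv2.imwrite('pics/h_s.png',s)
m=(s.max(2)<70).astype(np.uint8);m[:205]=0;m[265:]=0;m[:,:187]=0;m[:,290:]=0
for c in cv2.findContours(m,0,1)[0]:
    if cv2.contourArea(c)>30: r=cv2.minAreaRect(c);print(r,on('side',r[0],19))
print("expected handle ctr",proj('side',[[430.5,397,19],[427,332.5,19],[421.3,228,19]]))
go([478,-228,220],92.5)
E
```

```text
((222.7000274658203, 226.10003662109375), (37.11872863769531, 12.969193458557129), 26.56505012512207) [428.9 382.5  19. ]
expected handle ctr [[219.2 224.3]
 [235.7 231.6]
 [264.1 244.1]]
t 12.87 pos [432.  394.6 228.8] F [ 0.  -0.4  2.6] w 48.1 | d [ 0.0808  0.0057 -0.6191] r [  0.17 -95.72   0.7 ]
```

Call:
{"method": "jog_arm", "body": {"rows": [{"rx":0,"ry":-95.5,"rz":0,"dx":0,"dy":0,"dz":-0.041,"grip":0.2},{"rx":0,"ry":-95.5,"rz":0,"dx":0,"dy":0,"dz":-0.082,"grip":0.2},{"rx":0,"ry":-95.5,"rz":0,"dx":0,"dy":0,"dz":-0.123,"grip":0.2},{"rx":0,"ry":-95.5,"rz":0,"dx":0,"dy":0,"dz":-0.164,"grip":0.2},{"rx":0,"ry":-95.5,"rz":0,"dx":0,"dy":0,"dz":-0.205,"grip":0.2},{"rx":0,"ry":-95.5,"rz":0,"dx":-0.005,"dy":0,"dz":-0.246,"grip":0.2},{"rx":0,"ry":-95.5,"rz":0,"dx":-0.01,"dy":0,"dz":-0.287,"grip":0.2},{"rx":0,"ry":-95.5,"rz":0,"dx":-0.01,"dy":0,"dz":-0.328,"grip":0.2},{"rx":0,"ry":-95.5,"rz":0,"dx":-0.01,"dy":0,"dz":-0.369,"grip":0.2},{"rx":0,"ry":-95.5,"rz":0,"dx":-0.01,"dy":0,"dz":-0.41,"grip":0.2}]}}

```text
t: 13.7
ee_pos: [400.8, 32.4, 221.3]
ee_rot: [-0.615, 0.615, 0.349, -0.349]
contact_force: [0.8, 0.3, 0.3]
gripper_width: 0.599
```

```bash
python3 - <<'E'
from h import *
go([478,-228,220],92.5)
E
```

```text
t 13.7 pos [400.8  32.4 221.3] F [0.8 0.3 0.3] w 52.7 | d [-0.1838  0.0014 -0.1999] r [ 1.000e-02 -3.339e+01  0.000e+00]
```

Call:
{"method": "jog_arm", "body": {"rows": [{"rx":0,"ry":-33.4,"rz":0,"dx":-0.031,"dy":0,"dz":-0.02,"grip":0.2},{"rx":0,"ry":-33.4,"rz":0,"dx":-0.062,"dy":0,"dz":-0.039,"grip":0.2},{"rx":0,"ry":-33.4,"rz":0,"dx":-0.093,"dy":0,"dz":-0.058,"grip":0.2},{"rx":0,"ry":-33.4,"rz":0,"dx":-0.124,"dy":0,"dz":-0.078,"grip":0.2},{"rx":0,"ry":-33.4,"rz":0,"dx":-0.154,"dy":0,"dz":-0.097,"grip":0.2},{"rx":0,"ry":-33.4,"rz":0,"dx":-0.17,"dy":0,"dz":-0.135,"grip":0.2},{"rx":0,"ry":-33.4,"rz":0,"dx":-0.184,"dy":0.002,"dz":-0.17,"grip":0.2},{"rx":0,"ry":-33.4,"rz":0,"dx":-0.184,"dy":0.002,"dz":-0.2,"grip":0.2},{"rx":0,"ry":-33.4,"rz":0,"dx":-0.184,"dy":0.002,"dz":-0.2,"grip":0.2},{"rx":0,"ry":-33.4,"rz":0,"dx":-0.184,"dy":0.002,"dz":-0.2,"grip":0.2}]}}

```text
t: 14.53
ee_pos: [477.7, -227.8, 218.2]
ee_rot: [0.491, -0.49, -0.509, 0.509]
contact_force: [-0.7, 0.4, -0.1]
gripper_width: 0.601
```

```bash
python3 - <<'E'
from h import *
s=optics.camera('side');t=optics.camera('top')
c=np.zeros((600,800,3),np.uint8); c[:480,:480]=crop(s,370,130,120,120,4); c[:300,480:800]=crop(t,235,205,80,75,4);c[300:600,480:780]=crop(t,375,145,75,75,4);cv2.imwrite('pics/i.png',c)
go([478,-228,139],92.5)
E
```

```text
t 14.63 pos [ 476.8 -226.4  219.1] F [-0.3 -0.2 -0.5] w 52.7 | d [-0.0017  0.0801 -0.0012] r [-0.05 -0.26  0.04]
```

View pics/i.png

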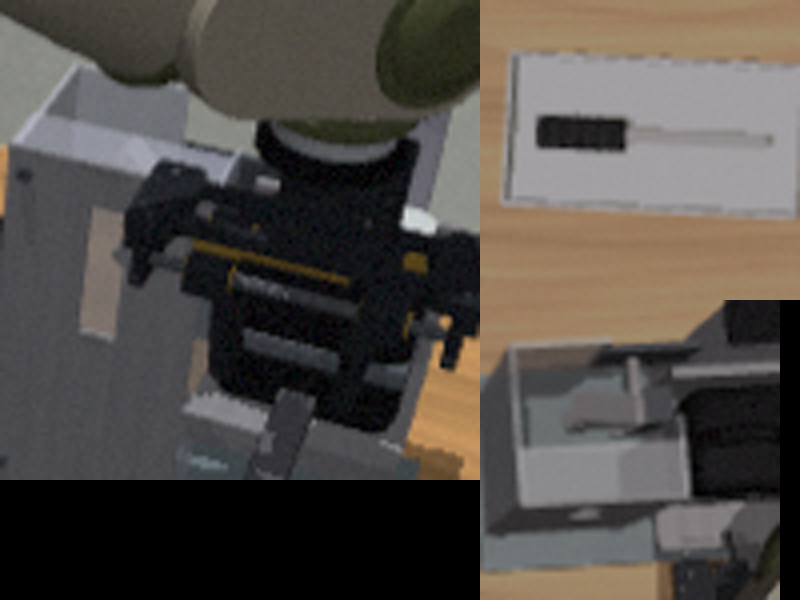

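The rod lies flat in the tray's middle (top crop, handle (582,133), tip (770,140)). The pawl is still raised, and the gripper is above the handle bar. Next I go down, grip the bar and lower it.

Call:
{"method": "jog_arm", "body": {"rows": [{"rx":0,"ry":-0.25,"rz":0,"dx":-0.0017,"dy":0.02,"dz":-0.001,"grip":0.2},{"rx":0,"ry":-0.25,"rz":0,"dx":-0.0017,"dy":0.04,"dz":-0.001,"grip":0.2},{"rx":0,"ry":-0.25,"rz":0,"dx":-0.0017,"dy":0.06,"dz":-0.001,"grip":0.2},{"rx":0,"ry":-0.25,"rz":0,"dx":-0.0017,"dy":0.075,"dz":-0.001,"grip":0.2},{"rx":0,"ry":-0.25,"rz":0,"dx":-0.0017,"dy":0.08,"dz":-0.001,"grip":0.2},{"rx":0,"ry":-0.25,"rz":0,"dx":-0.0017,"dy":0.08,"dz":-0.001,"grip":0.2}]}}

```text
t: 15.13
ee_pos: [477.7, -227.8, 139.1]
ee_rot: [0.49, -0.488, -0.511, 0.511]
contact_force: [0.5, -0.4, 1.0]
gripper_width: 0.598
```

Call:
{"method": "jog_arm", "body": {"rows": [{"rx":0,"ry":0,"rz":0,"dx":0,"dy":0,"dz":0,"grip":-0.7},{"rx":0,"ry":0,"rz":0,"dx":0,"dy":0,"dz":0,"grip":-0.7},{"rx":0,"ry":0,"rz":0,"dx":0,"dy":0,"dz":0,"grip":-0.7},{"rx":0,"ry":0,"rz":0,"dx":0,"dy":0,"dz":0,"grip":-0.7},{"rx":0,"ry":0,"rz":0,"dx":0,"dy":0,"dz":0,"grip":-0.7},{"rx":0,"ry":0,"rz":0,"dx":0,"dy":0,"dz":0,"grip":-0.7}], "force": 40}}

```text
t: 15.63
ee_pos: [478.6, -230.1, 140.0]
ee_rot: [0.488, -0.49, -0.51, 0.511]
contact_force: [0.0, -5.2, 0.2]
gripper_width: 0.241
```

Call:
{"method": "jog_arm", "body": {"rows": [{"rx":0,"ry":0,"rz":0,"dx":-0.001,"dy":0.003,"dz":0,"grip":-0.7},{"rx":0,"ry":0,"rz":0,"dx":-0.002,"dy":0.006,"dz":0,"grip":-0.7},{"rx":0,"ry":0,"rz":0,"dx":-0.002,"dy":0.009,"dz":0,"grip":-0.7},{"rx":0,"ry":0,"rz":0,"dx":-0.002,"dy":0.012,"dz":0,"grip":-0.7},{"rx":0,"ry":0,"rz":0,"dx":-0.002,"dy":0.015,"dz":0,"grip":-0.7},{"rx":0,"ry":0,"rz":0,"dx":-0.002,"dy":0.018,"dz":0,"grip":-0.7},{"rx":0,"ry":0,"rz":0,"dx":-0.002,"dy":0.021,"dz":0,"grip":-0.7},{"rx":0,"ry":0,"rz":0,"dx":-0.002,"dy":0.024,"dz":0,"grip":-0.7},{"rx":0,"ry":0,"rz":0,"dx":-0.002,"dy":0.027,"dz":0,"grip":-0.7},{"rx":0,"ry":0,"rz":0,"dx":-0.002,"dy":0.03,"dz":0,"grip":-0.7}]}}

```text
t: 16.47
ee_pos: [478.6, -230.1, 109.1]
ee_rot: [-0.489, 0.489, 0.511, -0.51]
contact_force: [1.3, 5.1, 3.8]
gripper_width: 0.245
```

Call:
{"method": "jog_arm", "body": {"rows": [{"rx":0,"ry":0,"rz":0,"dx":0,"dy":0.003,"dz":0,"grip":-0.7},{"rx":0,"ry":0,"rz":0,"dx":0,"dy":0.006,"dz":0,"grip":-0.7},{"rx":0,"ry":0,"rz":0,"dx":0,"dy":0.009,"dz":0,"grip":-0.7},{"rx":0,"ry":0,"rz":0,"dx":0,"dy":0.012,"dz":0,"grip":-0.7},{"rx":0,"ry":0,"rz":0,"dx":0,"dy":0.015,"dz":0,"grip":-0.7},{"rx":0,"ry":0,"rz":0,"dx":0,"dy":0.018,"dz":0,"grip":-0.7},{"rx":0,"ry":0,"rz":0,"dx":0,"dy":0.021,"dz":0,"grip":-0.7},{"rx":0,"ry":0,"rz":0,"dx":0,"dy":0.024,"dz":0,"grip":-0.7},{"rx":0,"ry":0,"rz":0,"dx":0,"dy":0.027,"dz":0,"grip":-0.7},{"rx":0,"ry":0,"rz":0,"dx":0,"dy":0.03,"dz":0,"grip":-0.7}]}}

```text
t: 17.3
ee_pos: [478.6, -230.1, 79.1]
ee_rot: [-0.489, 0.489, 0.511, -0.51]
contact_force: [-0.1, 5.8, 4.3]
gripper_width: 0.243
```

Call:
{"method": "jog_arm", "body": {"rows": [{"rx":0,"ry":0,"rz":0,"dx":0,"dy":0.003,"dz":0,"grip":-0.7},{"rx":0,"ry":0,"rz":0,"dx":0,"dy":0.006,"dz":0,"grip":-0.7},{"rx":0,"ry":0,"rz":0,"dx":0,"dy":0.009,"dz":0,"grip":-0.7},{"rx":0,"ry":0,"rz":0,"dx":0,"dy":0.012,"dz":0,"grip":-0.7},{"rx":0,"ry":0,"rz":0,"dx":0,"dy":0.015,"dz":0,"grip":-0.7},{"rx":0,"ry":0,"rz":0,"dx":0,"dy":0.018,"dz":0,"grip":-0.7},{"rx":0,"ry":0,"rz":0,"dx":0,"dy":0.021,"dz":0,"grip":-0.7},{"rx":0,"ry":0,"rz":0,"dx":0,"dy":0.024,"dz":0,"grip":-0.7},{"rx":0,"ry":0,"rz":0,"dx":0,"dy":0.027,"dz":0,"grip":-0.7},{"rx":0,"ry":0,"rz":0,"dx":0,"dy":0.03,"dz":0,"grip":-0.7}]}}

```text
t: 18.13
ee_pos: [478.6, -230.1, 49.1]
ee_rot: [-0.489, 0.489, 0.511, -0.51]
contact_force: [1.3, 5.7, 4.6]
gripper_width: 0.242
```

Call:
{"method": "jog_arm", "body": {"rows": [{"rx":0,"ry":0,"rz":0,"dx":0,"dy":0.002,"dz":0,"grip":-0.7},{"rx":0,"ry":0,"rz":0,"dx":0,"dy":0.004,"dz":0,"grip":-0.7},{"rx":0,"ry":0,"rz":0,"dx":0,"dy":0.006,"dz":0,"grip":-0.7},{"rx":0,"ry":0,"rz":0,"dx":0,"dy":0.008,"dz":0,"grip":-0.7},{"rx":0,"ry":0,"rz":0,"dx":0,"dy":0.009,"dz":0,"grip":-0.7},{"rx":0,"ry":0,"rz":0,"dx":0,"dy":0.01,"dz":0,"grip":-0.7},{"rx":0,"ry":0,"rz":0,"dx":0,"dy":0.01,"dz":0,"grip":-0.7}]}}

```text
t: 18.72
ee_pos: [478.6, -230.1, 39.0]
ee_rot: [-0.489, 0.489, 0.511, -0.51]
contact_force: [2.2, 4.6, 1.8]
gripper_width: 0.243
```

Stepping to the stop, watching the force.

Call:
{"method": "jog_arm", "body": {"rows": [{"rx":0,"ry":0,"rz":0,"dx":0,"dy":0.001,"dz":0,"grip":-0.7},{"rx":0,"ry":0,"rz":0,"dx":0,"dy":0.002,"dz":0,"grip":-0.7},{"rx":0,"ry":0,"rz":0,"dx":0,"dy":0.003,"dz":0,"grip":-0.7},{"rx":0,"ry":0,"rz":0,"dx":0,"dy":0.003,"dz":0,"grip":-0.7}]}}

```text
t: 19.05
ee_pos: [478.6, -230.1, 36.8]
ee_rot: [-0.489, 0.489, 0.511, -0.51]
contact_force: [-1.6, 5.6, 10.8]
gripper_width: 0.245
```

Call:
{"method": "jog_arm", "body": {"rows": [{"rx":0,"ry":0,"rz":0,"dx":0,"dy":0.001,"dz":0,"grip":-0.7},{"rx":0,"ry":0,"rz":0,"dx":0,"dy":0.002,"dz":0,"grip":-0.7},{"rx":0,"ry":0,"rz":0,"dx":0,"dy":0.002,"dz":0,"grip":-0.7}]}}

```text
t: 19.3
ee_pos: [478.7, -230.2, 36.7]
ee_rot: [-0.489, 0.489, 0.511, -0.511]
contact_force: [-6.9, 9.7, 31.9]
gripper_width: 0.244
```

That is a firm stop (32 N, no further travel). I ease off, release and retreat.

Call:
{"method": "jog_arm", "body": {"rows": [{"rx":0,"ry":0,"rz":0,"dx":0,"dy":-0.002,"dz":0,"grip":-0.7},{"rx":0,"ry":0,"rz":0,"dx":0,"dy":-0.002,"dz":0,"grip":0.2},{"rx":0,"ry":0,"rz":0,"dx":0,"dy":-0.002,"dz":0,"grip":0.2},{"rx":0,"ry":0,"rz":0,"dx":0,"dy":-0.002,"dz":0,"grip":0.2},{"rx":0,"ry":0,"rz":0,"dx":0,"dy":-0.002,"dz":0,"grip":0.2},{"rx":0,"ry":0,"rz":0,"dx":0,"dy":-0.002,"dz":0,"grip":0.2},{"rx":0,"ry":0,"rz":0,"dx":0,"dy":-0.03,"dz":0,"grip":0.2},{"rx":0,"ry":0,"rz":0,"dx":0,"dy":-0.07,"dz":0,"grip":0.2},{"rx":0,"ry":0,"rz":0,"dx":0,"dy":-0.11,"dz":0.02,"grip":0.2},{"rx":0,"ry":0,"rz":0,"dx":0,"dy":-0.15,"dz":0.05,"grip":0.2}]}}

```text
t: 20.13
ee_pos: [435.6, -232.8, 177.0]
ee_rot: [-0.488, 0.489, 0.511, -0.511]
contact_force: [0.3, -0.8, -0.3]
gripper_width: 0.601
```

Call:
{"method": "jog_arm", "body": {"rows": [{"rx":0,"ry":0,"rz":0,"dx":-0.02,"dy":-0.03,"dz":0.02,"grip":0.2},{"rx":0,"ry":0,"rz":0,"dx":-0.05,"dy":-0.05,"dz":0.03,"grip":0.2},{"rx":0,"ry":0,"rz":0,"dx":-0.08,"dy":-0.07,"dz":0.04,"grip":0.2},{"rx":0,"ry":0,"rz":0,"dx":-0.11,"dy":-0.08,"dz":0.05,"grip":0.2},{"rx":0,"ry":0,"rz":0,"dx":-0.11,"dy":-0.08,"dz":0.05,"grip":0.2},{"rx":0,"ry":0,"rz":0,"dx":-0.11,"dy":-0.08,"dz":0.05,"grip":0.2}]}}

```text
t: 20.63
ee_pos: [389.6, -345.8, 255.1]
ee_rot: [0.49, -0.49, -0.51, 0.51]
contact_force: [0.0, 0.8, -0.2]
gripper_width: 0.598
```

```bash
python3 - <<'E'
from h import *
s=optics.camera('side');t=optics.camera('top')
c=np.zeros((600,800,3),np.uint8); c[:,:420]=crop(s,350,120,140,200,3); c[:300,420:]=crop(t,280,125,95,75,4);c[300:600,420:800]=crop(t,370,145,95,75,4);cv2.imwrite('pics/j.png',c)
t0=cv2.imread('pics/top0.png')
for n,(x,y,w,h) in {"jar":(330,130,36,32),"carton":(285,130,45,36),"bottle":(385,235,30,30),"tray":(238,214,82,50)}.items():
    print(n,cv2.absdiff(t,t0)[y:y+h,x:x+w].mean().round(2),cv2.phaseCorrelate(t0[y:y+h,x:x+w].mean(2).astype(np.float32),t[y:y+h,x:x+w].mean(2).astype(np.float32)))
go([478,-228,139],92.5)
E
```

```text
jar 3.74 ((-0.029420325392951696, -0.126668043653126), 0.9786350371109115)
carton 3.86 ((0.4695732936023269, -0.08665514991434975), 0.9741563052306941)
bottle 22.76 ((0.3447971049877516, -0.12341800150294624), 0.9148914964993795)
tray 10.54 ((-0.8851070627567879, -0.444531260323231), 0.12092176320817735)
t 20.73 pos [ 390.  -343.9  254.5] F [ 0.2  0.8 -0. ] w 52.8 | d [ 0.1118  0.1156 -0.093 ] r [-0.04 -0.02  0.09]
```

View pics/j.png

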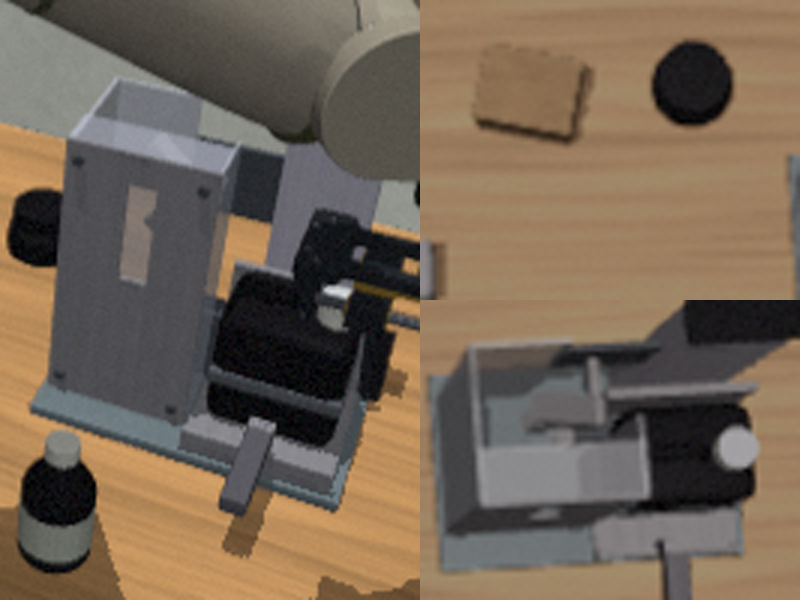

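The carriage is down on its stop, the pawl tail is still raised (seen behind the slot and from above), and the jar, bottle and carton are standing in place. Handing in.

```bash
python3 -c "
from workcell import ticket; print(ticket.hand_in())"
```

```text
the job is handed in; nothing more can be done
None
```

The lift is let down and the job is handed in at about 21 s of the 72 s allowed. I drew the rod from its sleeve, laid it on the bench and took it again by the handle. I then put the shank through the slot, lifted the pawl's tail with it, and laid the rod in the tray. Last, I gripped the handle bar and lowered the carriage at about 36 mm/s.

What the last checks showed:
- **Pawl:** still thrown clear after the carriage came down, in both the side and top views. I estimate about 0.7 rad from the picture; 0.4 is needed.
- **Carriage:** on its stop. The force rose to 32 N with no further travel, and the gripper stopped within about 1 mm of the height expected for fully down.
- **Rod:** flat and centred in the tray when viewed just after placing, and nothing went near it afterwards. A comparison of that patch in the last top picture told me nothing, because the rod itself changes the picture.
- **Bystanders:** jar, bottle and carton are all standing. The top-view comparison gave shifts under 0.5 px (under 2 mm), which I take as noise or shadow. The bottle's patch differed more in brightness, probably from the arm's shadow.

I put the rod in the tray before lowering the carriage, because the gripper had to be free for the handle bar. I also released the rod about 3 mm above the bench and 2 mm above the tray floor, so it dropped slightly both times and landed flat.

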